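# Run the pencil probe along the weld

### The job

Inspect the welded test coupon with the blue-collared pencil probe: take it out of the stand and, holding it upright, run its tip slowly (about 3 cm a second) along the weld bead from the green-dot end to the red-dot end, the tip just above the bead or touching it lightly, without pressing. Then set the probe gently back in the same hole of the stand, collar down on the block, and let go; leave the yellow-collared probe where it is.

Things in the scene. Friction and masses are not known exactly. Their poses are not given: they have to be found in the camera images.
- probe_blue: pencil probe with a BLUE collar, loose, 60 g, 112 mm long, upright in the stand. Origin: the tip (lower end, 6 mm across); z up its axis. Steel nose z 0-40 mm, 14 mm across from z 24 up; collar z 40-46, 34 mm across; round black handle z 46-112, 24 mm across with blue rings and cap: grip it from above near z 90, any yaw. In the stand its collar lies on the block, tip 10 mm above the bench
- probe_yellow: the other probe, the same but with a YELLOW collar; it stands in the other hole, 90 mm from the blue one. Which hole holds which probe varies. To be left alone
- stand: white block, 150 x 60 mm, 50 mm high, fixed to the bench. Origin: centre of its underside; x along its length. Two holes right through, 22 mm across, at x = -45 mm and +45 mm
- coupon: welded steel coupon on an aluminium jig plate (124 x 204 mm), fixed. Origin: centre of the underside; z up, y along the weld. Bead: straight light ridge 8 mm wide from (0, -70) mm (GREEN dot end) to (0, +70) mm (RED dot end), crest 20 mm above the bench, steel beside it 18 mm. 12 mm dots on the steel at y = -81 and +81 mm, in line. Clamps beyond x = 37 mm either way rise to 28 mm

How it is judged:
By the outcome, as a careful person would: the job done as asked, in the order asked, and still so for the second after the job is handed in, with the robot touching nothing.
It also fails if it takes over 62 s, if anything falls off the work surface, if the arm or the gripper's body presses on something with over 40 N, if the wrist force passes 120 N, or if a joint passes its speed limit or range.

### The arm

A 6-joint arm with a two-finger parallel gripper is mounted at the origin on a cart in front of the work surface, level with it; the furniture and walls round the work are solid. World frame = base frame: x ahead of the robot, y to its left, z up, the work surface at z = 0. Lengths are in m, angles in degrees, forces in N, time in s.
With the tool pointing down it reaches from about 0.4 to 0.825 m from the base axis. Payload 7 kg.
Tool frame: the origin (TCP) lies on the centre line of the jaws, within the pads' length; the fingertips stand 19 mm ahead of it and the grasp point (between the pads) is the TCP; z points along the fingers, y is the line along which they close (so a half turn about z gives the same grasp; the last joint's range is limited). The gripper opens to 88 mm and grips with 3 to 60 N. Pads are 19 mm wide; open, the fingers measure 130 mm over their backs; the gripper's body (78 mm by 193 mm) begins 47 mm behind the grasp point.
Start: joints at [-54.483, 20.546, 0.682, 0, -70.136, -16.507], TCP at [0.22, -0.638, 0.246] pointing down, gripper open.
Joint ranges: [-176.03, 176.03], [-82.01, 121.73], [-58.28, 71.71], [-173.87, 95.51], [-174.79, -0.11], [-173.66, 173.66]. Speed limits (degrees/s): [136.94, 136.94, 172.46, 180, 180, 180].

### API

Orientations are given as [roll, pitch, yaw] about the fixed x, y, z axes, in that order (R = Rz(yaw) Ry(pitch) Rx(roll)).
In Python, from plant import * gives the robot as it stands. The module is installed in compiled form; this text tells all that it offers.
- The arm moves only by the tool play_rows, never from a script. Its argument "deltas" is a list of rows, each a list of 6 numbers: the shift along the world's x, y, z scaled (see below), then the turn, a rotation vector about the world's x, y, z scaled (see below). A call has 1 to 10 rows; each row shifts and turns the commanded pose from where the row before left it; what a row does not reach is not made up. The controller multiplies each number of a shift by 800 mm and each number of a turn by 180 degrees. A row lasts 1/10 s, in which the tool goes at most 50 mm and 8.59 degrees, less where a joint would pass 70% of its speed; a pose out of reach is approached as far as the arm can. A call with a number of a shift or a turn outside -1 to 1 is refused whole. A call with a gripper value outside its range is refused whole. "gripper" is the gripper command: -1 is shut, 1 is fully open, values between are in proportion, set as the call begins (left out, the last holds). The fingers move at their own pace and stop on an object; the grip force is fixed at half the most. Time passes only in rows, so rows that do not move let the fingers close. It gives the time, the measured TCP pose, the force, the opening and the grip force at its end, in the units of the state.
- get_obs(): the state, without advancing time (a new reading comes with each control period).
- snapshot(name): name is "side" or "top"; returns (picture, depth): 480x640x3 uint8, blue, green, red; 480x640 float32, m along the optical axis (not along the pixel's ray), 0 where there is no reading.
- camera_model(name): a dict with "fx", "fy", "cx", "cy" (pixels), "k1" (the pictures are not rectified: a ray, as slopes to the right and down, at radius r is drawn at 1 + k1 r^2 times it, then the intrinsics apply), "world_to_cam" (4x4, takes a point from world to camera coordinates). Camera axes: x right, y down, z forward; pixel columns grow to the right and rows downward; lengths in m; the calibration is good to about 2 mm. A picture is of the moment at which its call begins. camera_model takes no time and is no camera call.
- close_job(): hands the job in; it is judged then, once.
The state is a dict: "clock": time; "joint_pos": joint angles; "qvel": joint speeds; "tau": joint torques, N m; "tool_pos": TCP position; "orientation": TCP orientation; "force": force on the tool from outside, world axes, zero at the start; "moment": the same for the moment, N m; "opening": finger opening in m; "gripper_force": force on a finger pad.
Only numpy, scipy, OpenCV 4.12 (cv2) and the standard library are available. Lean on these libraries where they do the work, as an engineer would, in place of code of your own. Each camera call takes 0.05 s, during which the arm holds its last target. There are 200 camera calls.

## Working session

There is one attempt and no reset: what is moved stays moved. The work goes in short steps, Python scripts to look and compute and a tool call to move; the robot and the scene stay as the last step left them, time stands still between calls to the robot, and variables do not carry over. Pictures are saved under pics/ and viewed, at most 10 in all, crops included, and the job is handed in when it is done.

Besides the shell and the picture viewer there is one more tool, called after "Emit:" as a command line: name --pt "numbers of a row" for each row, then --argument value for the rest. play_rows: Moves the arm, as the interface text tells. Its arguments: {"type":"object","properties":{"deltas":{"type":"array","items":{"type":"array","items":{"type":"number","minimum":-1,"maximum":1}}},"gripper":{"type":"number"}},"required":["deltas"]}

```bash
mkdir -p pics; cat > h.py <<'E'
from plant import *
import numpy as np, cv2
def ray(cam,u,v):
    m=camera_model(cam); x=np.array([(u-m["cx"])/m["fx"],(v-m["cy"])/m["fy"]]); s=x.copy()
    for _ in range(20): s=x/(1+m["k1"]*(s@s))
    W=np.linalg.inv(np.array(m["world_to_cam"])); return W[:3,3],W[:3,:3]@np.array([s[0],s[1],1])
def onz(cam,u,v,z):
    o,d=ray(cam,u,v); return o+d*(z-o[2])/d[2]
def proj(cam,p):
    m=camera_model(cam); c=np.array(m["world_to_cam"])@np.r_[p,1]; s=c[:2]/c[2]; s=s*(1+m["k1"]*(s@s))
    return s*[m["fx"],m["fy"]]+[m["cx"],m["cy"]]
E
python3 - <<'E'
from h import *
for n in("top","side"):
    p,d=snapshot(n); cv2.imwrite(f"pics/{n}0.png",p); np.save(f"pics/{n}0d.npy",d)
    m=camera_model(n); print(n,m["fx"],m["k1"],np.linalg.inv(np.array(m["world_to_cam"])).round(3).tolist())
    h=cv2.cvtColor(p,cv2.COLOR_BGR2HSV)
    for c,lo,hi in(("blue",100,128),("yel",22,34),("green",45,80),("red",0,7)):
        k=cv2.inRange(h,(lo,120,60),(hi,255,255))
        _,_,st,ce=cv2.connectedComponentsWithStats(k)
        print(c,[(s[:5].tolist(),e.round(1).tolist()) for s,e in zip(st[1:],ce[1:]) if s[4]>25])
print(get_obs())
E
```

```text
top 540.6650691366406 -0.033373963239005294 [[-0.008, -0.981, 0.194, 0.367], [-1.0, 0.012, 0.018, -0.131], [-0.02, -0.194, -0.981, 0.948], [0.0, 0.0, 0.0, 1.0]]
blue [([417, 185, 12, 12, 113], [422.6, 190.7]), ([407, 194, 19, 17, 108], [414.3, 204.7])]
yel [([432, 240, 12, 12, 115], [437.3, 245.5]), ([420, 244, 18, 18, 108], [426.2, 254.6])]
green []
red [([211, 245, 6, 7, 36], [213.4, 248.0]), ([132, 338, 6, 8, 43], [134.4, 341.7]), ([323, 338, 28, 14, 226], [337.0, 344.3])]
side 552.2141061908786 -0.04576514439462709 [[-0.981, -0.102, 0.167, 0.375], [-0.196, 0.471, -0.86, 0.669], [0.009, -0.876, -0.482, 0.503], [0.0, 0.0, 0.0, 1.0]]
blue [([307, 165, 10, 5, 42], [311.5, 166.8]), ([304, 194, 16, 11, 129], [311.7, 199.3]), ([140, 211, 16, 28, 382], [147.6, 223.9]), ([480, 356, 86, 28, 1481], [521.4, 369.4])]
yel [([355, 165, 10, 5, 43], [359.4, 167.0]), ([350, 194, 17, 11, 133], [358.0, 199.6])]
green [([325, 268, 7, 4, 26], [327.8, 269.5])]
red [([424, 260, 15, 20, 172], [430.9, 269.2]), ([302, 327, 8, 6, 37], [305.6, 329.2]), ([409, 415, 12, 9, 80], [414.7, 418.7])]
{'clock': 0.1, 'joint_pos': array([-5.44823262e+01,  2.05894493e+01,  6.38304290e-01, -1.84428310e-02,
       -7.01343239e+01, -1.65073483e+01]), 'qvel': array([ 0.03756986, -0.14899629,  0.11964261,  0.06279182, -0.17411536,
       -0.02114587]), 'tau': array([-2.38915563e-03, -5.84163594e+01,  2.93747342e+01,  7.01539546e+00,
        1.01643577e-02, -4.66920676e-05]), 'tool_pos': array([ 0.21972735, -0.63780495,  0.24468475]), 'orientation': array([ 1.79913127e+02, -7.66383014e-03, -1.60995949e+02]), 'force': array([ 0.11523243, -0.45675632, -0.86515614]), 'moment': array([-0.06365654,  0.05117694,  0.05134205]), 'gripper_force': 0.0, 'opening': 0.08765873347223589}
```

View pics/top0.png

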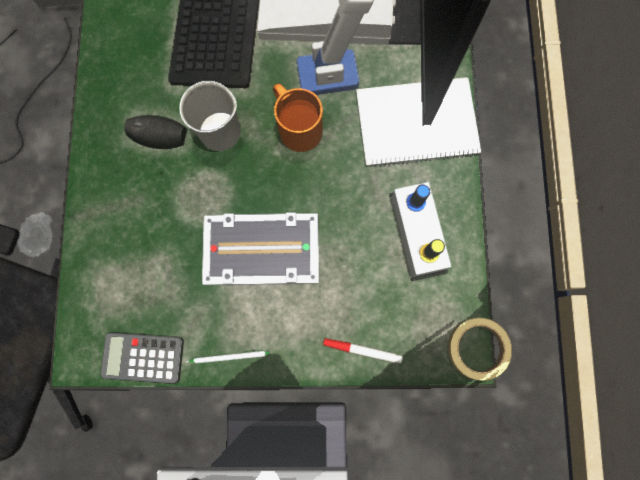

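View pics/side0.png

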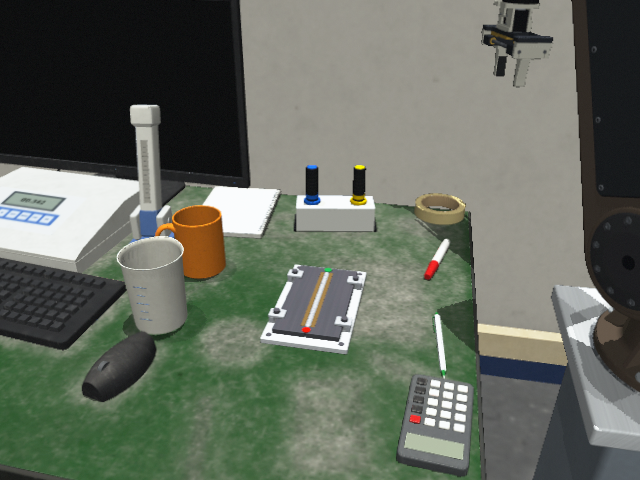

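The top view shows blue cap at (423,191), yellow at (437,245), green dot at (306,246) and red dot at (213,248). The monitor's edge near (430,120) may be an obstacle. The side view agrees: blue probe at (312,185), yellow at (359,185), weld from (328,270) to (306,329).

```bash
python3 - <<'E'
from h import *
t=cv2.imread("pics/top0.png");s=cv2.imread("pics/side0.png");d=np.load("pics/top0d.npy")
def tri(a,b):
    o1,d1=ray("top",*a);o2,d2=ray("side",*b)
    k=np.linalg.lstsq(np.c_[d1,-d2],o2-o1,rcond=None)[0];p,q=o1+k[0]*d1,o2+k[1]*d2
    return ((p+q)/2).round(4),np.linalg.norm(p-q).round(4)
print("cap b",tri((422.6,190.7),(311.5,167)),onz("top",422.6,190.7,.118),"cap y",tri((437.3,245.5),(359.4,167)),onz("top",437.3,245.5,.118))
h=cv2.cvtColor(t,cv2.COLOR_BGR2HSV)
def comps(k,mn,x0=0,y0=0):
    _,_,st,ce=cv2.connectedComponentsWithStats(k); return [(a[:5].tolist(),c.round(1).tolist()) for a,c in zip(st[1:],ce[1:]) if a[4]>=mn]
# dots
for nm,im,roi in(("top",t,(200,230,330,265)),("side",s,(270,255,370,345))):
    x0,y0,x1,y1=roi; hh=cv2.cvtColor(im,cv2.COLOR_BGR2HSV)[y0:y1,x0:x1]
    for c,lo,hi in(("g",45,85),("r",0,6)):
        k=cv2.inRange(hh,(lo,110,90),(hi,255,255))
        for a,ce in comps(k,12): 
            u,v=ce[0]+x0,ce[1]+y0; print(nm,c,a[4],(round(u,1),round(v,1)),onz(nm,u,v,.018).round(4))
# stand top face in top view
k=np.zeros(t.shape[:2],np.uint8); k[175:290,385:460]=cv2.inRange(h,(0,0,150),(180,60,255))[175:290,385:460]
cs,_=cv2.findContours(k,0,2); c=max(cs,key=cv2.contourArea); r=cv2.minAreaRect(c); print("stand",r,[onz("top",*q,.05).round(4).tolist() for q in cv2.boxPoints(r)],onz("top",*r[0],.05))
# bead line
k=np.zeros(t.shape[:2],np.uint8); k[235:262,215:305]=cv2.inRange(h,(0,0,170),(180,50,255))[235:262,215:305]
ys,xs=np.nonzero(k); l=cv2.fitLine(np.c_[xs,ys].astype(np.float32),2,0,.01,.01).ravel();print(len(xs),xs.min(),xs.max(),l)
for u in(xs.min(),xs.max()): print(onz("top",u,l[3]+(u-l[2])*l[1]/l[0],.02))
# collars
for nm,z in(("b",(407,194,19,17)),("y",(420,244,18,18))): print(nm,onz("top",z[0]+z[2]/2-.5,z[1]+z[3]/2-.5,.055))
# heights of neighbours
for u,v in((430,120),(430,110),(445,60),(420,110),(300,110),(210,100),(345,20),(330,60)):
    o,w=ray("top",u,v); print((u,v),d[v,u],(o+w*d[v,u]).round(3))
E
```

```text
cap b (array([ 0.5929, -0.2837,  0.1205]), np.float64(0.0029)) [ 0.5950272  -0.28409401  0.118     ] cap y (array([ 0.5046, -0.3023,  0.1209]), np.float64(0.0032)) [ 0.50670404 -0.30281715  0.118     ]
top g 27 (305.4, 246.4) [ 0.5246 -0.0938  0.018 ]
top r 37 (213.5, 248.1) [0.5235 0.0674 0.018 ]
side g 27 (327.6, 269.5) [ 0.5218 -0.0936  0.018 ]
side r 37 (305.6, 329.2) [0.5212 0.068  0.018 ]
stand ((424.5882873535156, 223.8529510498047), (96.04410552978516, 42.928802490234375), 75.96376037597656) [[0.629, -0.2449, 0.05], [0.6467, -0.3174, 0.05], [0.4843, -0.3481, 0.05], [0.4677, -0.2779, 0.05]] [ 0.55553418 -0.29725167  0.05      ]
388 218 301 [ 9.9982637e-01 -1.8634107e-02  2.5994330e+02  2.4724484e+02]
[0.52316382 0.05906622 0.02      ]
[ 0.52423331 -0.08621008  0.02      ]
b [ 0.59258545 -0.28355291  0.055     ]
y [ 0.50561978 -0.30056742  0.055     ]
(430, 120) 0.91397226 [ 0.728 -0.309  0.085]
(430, 110) 0.8781647 [ 0.73  -0.302  0.122]
(445, 60) 0.76459205 [ 0.753 -0.302  0.242]
(420, 110) 0.9933348 [ 0.778 -0.306  0.014]
(300, 110) 0.9492997 [ 0.761 -0.087  0.059]
(210, 100) 0.95767206 [0.783 0.073 0.058]
(345, 20) 0.82508093 [ 0.845 -0.163  0.201]
(330, 60) 0.9376931 [ 0.841 -0.141  0.086]
```

Emit:
play_rows --pt "0.02 0.019 0 0 0 -0.004" --pt "0.04 0.038 0 0 0 -0.004" --pt "0.044 0.042 0 0 0 -0.004" --pt "0.044 0.042 0 0 0 -0.004" --pt "0.044 0.042 0 0 0 -0.004" --pt "0.044 0.042 0 0 0 -0.004" --pt "0.044 0.042 0 0 0 -0.004" --pt "0.044 0.042 0 0 0 -0.004" --pt "0.044 0.042 0 0 0 -0.004" --pt "0.044 0.042 0 0 0 -0.004" --gripper 1

```text
clock: 1.1
tool_pos: [0.5505, -0.322, 0.2454]
orientation: [180.0, -0.0, -168.2]
force: [1.1, 0.4, -0.3]
opening: 0.0877
gripper_force: 0.0
```

Emit:
play_rows --pt "0.03 0.028 0 0 0 0" --pt "0.02 0.02 0 0 0 0" --pt "0 0 0 0 0 0" --pt "0 0 0 0 0 0"

```text
clock: 1.5
tool_pos: [0.5892, -0.2853, 0.245]
orientation: [180.0, -0.1, -168.2]
force: [0.3, -0.4, -0.1]
opening: 0.0877
gripper_force: 0.0
```

Emit:
play_rows --pt "0.0045 0.002 -0.03 0 0 0" --pt "0 0 -0.04 0 0 0" --pt "0 0 -0.04 0 0 0" --pt "0 0 -0.04 0 0 0" --pt "0 0 -0.02 0 0 0" --pt "0 0 -0.011 0 0 0" --pt "0 0 0 0 0 0" --pt "0 0 0 0 0 0"

```text
clock: 2.3
tool_pos: [0.5933, -0.2846, 0.1019]
orientation: [-180.0, 0.1, -168.2]
force: [-0.1, 0.4, 0.1]
opening: 0.0876
gripper_force: 0.0
```

```bash
python3 - <<'E'
from h import *
a,_=snapshot("side");b,_=snapshot("top")
cv2.imwrite("pics/grasp1.png",np.hstack([cv2.resize(a[90:250,220:420],(400,320),interpolation=2),cv2.resize(b[120:280,330:530],(400,320),interpolation=2)]))
o=get_obs();print(o["tool_pos"],o["orientation"],o["force"])
E
```

```text
[ 0.59373452 -0.2842497   0.1022912 ] [-1.79939075e+02  1.20472912e-01 -1.68198796e+02] [-0.13811203  0.06867009 -0.05593778]
```

View pics/grasp1.png

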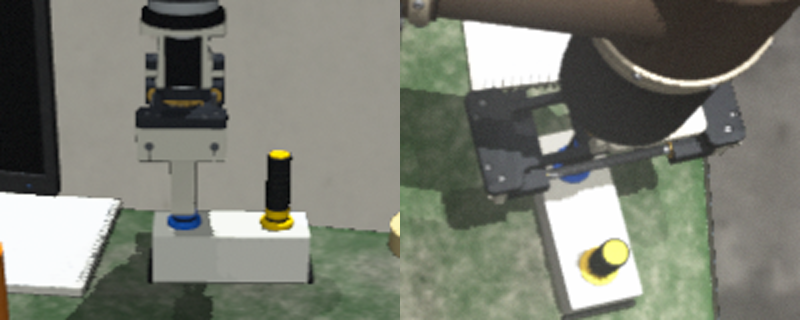

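The crop shows the near finger at column 183, right over the blue collar (183,220); the yellow probe (278,185) is clear. I'm closing the gripper.

Emit:
play_rows --pt "0 0 0 0 0 0" --pt "0 0 0 0 0 0" --pt "0 0 0 0 0 0" --pt "0 0 0 0 0 0" --pt "0 0 0 0 0 0" --pt "0 0 0 0 0 0" --pt "0 0 0 0 0 0" --pt "0 0 0 0 0 0" --gripper -1

```text
clock: 3.2
tool_pos: [0.593, -0.2838, 0.1007]
orientation: [180.0, -0.0, -168.2]
force: [-0.7, 0.3, 0.0]
opening: 0.0293
gripper_force: 0.0
```

Emit:
play_rows --pt "0 0 0 0 0 0" --pt "0 0 0 0 0 0" --pt "0 0 0 0 0 0" --pt "0 0 0 0 0 0"

```text
clock: 3.6
tool_pos: [0.593, -0.2837, 0.1007]
orientation: [180.0, -0.0, -168.2]
force: [0.1, -0.1, -0.3]
opening: 0.0236
gripper_force: 30.0
```

```bash
python3 - <<'E'
from h import *
print({k:np.round(v,4) for k,v in get_obs().items()})
E
```

```text
{'clock': np.float64(3.6), 'joint_pos': array([-8.60780e+00,  2.56494e+01, -1.17205e+01, -2.90000e-03,
       -5.26364e+01, -6.95796e+01]), 'qvel': array([-0.0356, -0.0814,  0.0073,  0.1241,  0.0472, -0.0748]), 'tau': array([ 2.10000e-03, -6.07862e+01,  2.49548e+01,  5.99930e+00,
       -6.28000e-02, -0.00000e+00]), 'tool_pos': array([ 0.593 , -0.2837,  0.1007]), 'orientation': array([ 1.799957e+02, -5.100000e-03, -1.681892e+02]), 'force': array([ 0.0558, -0.1244, -0.3037]), 'moment': array([-0.0365,  0.0064, -0.0243]), 'gripper_force': np.float64(29.9999), 'opening': np.float64(0.0236)}
```

Emit:
play_rows --pt "0 0 0.005 0 0 0" --pt "0 0 0.015 0 0 0" --pt "0 0 0.02 0 0 0" --pt "0 0 0.025 0 0 0" --pt "0 0 0.025 0 0 0" --pt "0 0 0.01 0 0 0"

```text
clock: 4.2
tool_pos: [0.5942, -0.2842, 0.1842]
orientation: [-179.9, 0.2, -168.2]
force: [0.0, -0.3, -0.6]
opening: 0.0235
gripper_force: 30.0
```

Emit:
play_rows --pt "-0.006 0.02 0 0 0 0" --pt "-0.011 0.033 0 0 0 0" --pt "-0.014 0.04 0 0 0 0" --pt "-0.014 0.04 0 0 0 0" --pt "-0.014 0.04 0 0 0 0" --pt "-0.014 0.04 0 0 0 0" --pt "-0.009 0.025 0 0 0 0" --pt "-0.0055 0.0125 0 0 0 0" --pt "0 0 0 0 0 0" --pt "0 0 0 0 0 0"

```text
clock: 5.2
tool_pos: [0.523, -0.0833, 0.1807]
orientation: [-180.0, -0.0, -168.2]
force: [0.1, -0.2, -0.8]
opening: 0.0236
gripper_force: 30.0
```

```bash
python3 - <<'E'
from h import *
a,_=snapshot("side");b,_=snapshot("top"); cv2.imwrite("pics/s2.png",a);cv2.imwrite("pics/t2.png",b)
o=get_obs();print(o["tool_pos"],o["orientation"],o["force"],o["opening"])
T=o["tool_pos"]; q=proj("side",T-[0,0,.0907]);print("expected tip side",q,"collar",proj("side",T-[0,0,.0907-.043]),"top collar",proj("top",T-[0,0,.0477]),"tip top",proj("top",T-[0,0,.0907]))
x,y=int(q[0]),int(q[1]);cv2.imwrite("pics/hold1.png",np.hstack([cv2.resize(a[y-80:y+40,x-60:x+60],(400,400),interpolation=2),cv2.resize(b[190:290,240:340],(400,400),interpolation=2)]));print(x,y)
E
```

```text
[ 0.52316095 -0.08390031  0.18056419] [-1.79995321e+02 -1.87713514e-02 -1.68224065e+02] [ 0.60828683  0.47643876 -1.21935444] 0.02339205281674382
expected tip side [325.96840097 233.94426456] collar [326.18817991 209.3836669 ] top collar [295.89633013 234.99324198] tip top [297.44956877 239.96874798]
325 233
```

View pics/hold1.png

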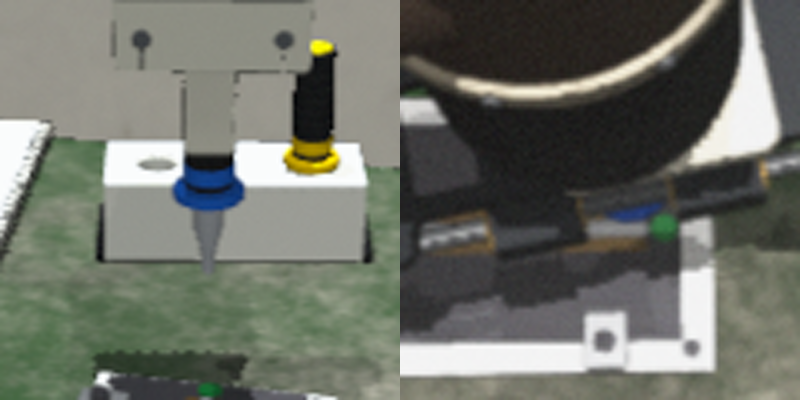

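The crop shows the probe upright in the jaws, tip at about (327.4,234.6) in the side picture, within 1.5 px of the expected position and in line with the green dot. The yellow probe is untouched and the hole is visible at (312,202). I'm descending.

Emit:
play_rows --pt "0 -0.002 -0.01 0 0 0" --pt "0 0 -0.02 0 0 0" --pt "0 0 -0.02 0 0 0" --pt "0 0 -0.015 0 0 0" --pt "0 0 -0.01 0 0 0" --pt "0 0 -0.005 0 0 0" --pt "0 0 0 0 0 0" --pt "0 0 0 0 0 0"

```text
clock: 6.1
tool_pos: [0.5234, -0.085, 0.1172]
orientation: [-180.0, 0.0, -168.2]
force: [0.1, 0.4, -0.6]
opening: 0.0234
gripper_force: 30.0
```

```bash
python3 - <<'E'
from h import *
a,_=snapshot("side")
o=get_obs();T=o["tool_pos"];print(T,o["orientation"],o["force"])
print("tip exp",proj("side",T-[0,0,.0907]),"collar exp",proj("side",T-[0,0,.0477]))
cv2.imwrite("pics/low1.png",cv2.resize(a[225:345,260:380],(600,600),interpolation=2))
h=cv2.cvtColor(a,cv2.COLOR_BGR2HSV)[220:300,290:360]
k=cv2.inRange(h,(100,120,40),(128,255,255));ys,xs=np.nonzero(k);print("collar",xs.min()+290,xs.max()+290,xs.mean()+290,ys.mean()+220)
print("bead at y-.08,.05 x=.5215",proj("side",[.5215,-.083,.02]),proj("side",[.5215,.057,.02]))
E
```

```text
[ 0.52350609 -0.08492141  0.11734113] [-1.79992219e+02  5.91699891e-02 -1.68179340e+02] [-0.23742302 -0.08292892 -0.49584842]
tip exp [325.58046251 267.66260773] collar exp [325.78303388 244.76784376]
collar 317 336 326.72222222222223 244.96759259259258
bead at y-.08,.05 x=.5215 [326.51849427 271.852644  ] [307.17803131 323.31361546]
```

View pics/low1.png

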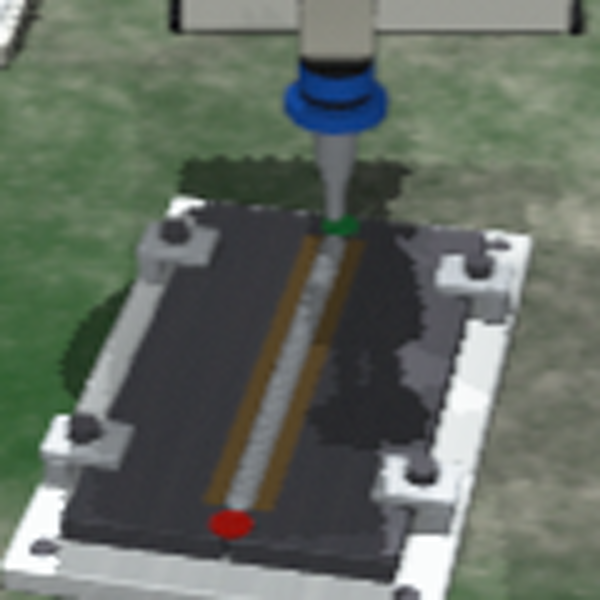

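The picture shows the tip over the green end at about (327,268), in line with the bead (starts near (326,273), ends near (308,326)). I'm lowering the last 5 mm, then starting the scan.

Emit:
play_rows --pt "0.0003 0 -0.002 0 0 0" --pt "0.0003 0 -0.002 0 0 0" --pt "0 0 -0.0015 0 0 0" --pt "0 0 -0.001 0 0 0" --pt "0 0 0 0 0 0" --pt "0 0 0 0 0 0" --pt "0 0 0 0 0 0"

```text
clock: 6.85
tool_pos: [0.5236, -0.085, 0.1116]
orientation: [-180.0, 0.0, -168.2]
force: [-0.2, 0.8, -1.5]
opening: 0.0233
gripper_force: 30.0
```

Emit:
play_rows --pt "0 0.00375 0 0 0 0" --pt "0 0.00375 0 0 0 0" --pt "0 0.00375 0 0 0 0" --pt "0 0.00375 0 0 0 0" --pt "-0.0001 0.00375 0 0 0 0" --pt "0 0.00375 0 0 0 0" --pt "0 0.00375 0 0 0 0" --pt "0 0.00375 0 0 0 0" --pt "0 0.00375 0 0 0 0" --pt "-0.0001 0.00375 0 0 0 0"

```text
clock: 7.85
tool_pos: [0.5234, -0.0547, 0.1115]
orientation: [-180.0, -0.0, -168.2]
force: [0.2, -0.4, 0.0]
opening: 0.0237
gripper_force: 30.0
```

Emit:
play_rows --pt "0 0.00375 0 0 0 0" --pt "0 0.00375 0 0 0 0" --pt "0 0.00375 0 0 0 0" --pt "0 0.00375 0 0 0 0" --pt "-0.0001 0.00375 0 0 0 0" --pt "0 0.00375 0 0 0 0" --pt "0 0.00375 0 0 0 0" --pt "0 0.00375 0 0 0 0" --pt "0 0.00375 0 0 0 0" --pt "-0.0001 0.00375 0 0 0 0"

```text
clock: 8.85
tool_pos: [0.5232, -0.0248, 0.1116]
orientation: [-180.0, -0.0, -168.2]
force: [0.3, 0.2, -1.1]
opening: 0.0235
gripper_force: 30.0
```

```bash
python3 - <<'E'
from h import *
a,_=snapshot("side")
o=get_obs();T=o["tool_pos"];print(T,o["orientation"],o["force"])
print("tip exp",proj("side",T-[0,0,.0907]))
cv2.imwrite("pics/mid1.png",cv2.resize(a[240:340,275:375],(600,600),interpolation=2))
E
```

```text
[ 0.52325654 -0.02443108  0.11157927] [ 1.79996131e+02  6.53974341e-03 -1.68182491e+02] [-0.39069219  0.06619702 -1.24441872]
tip exp [317.97589428 291.02778577]
```

View pics/mid1.png

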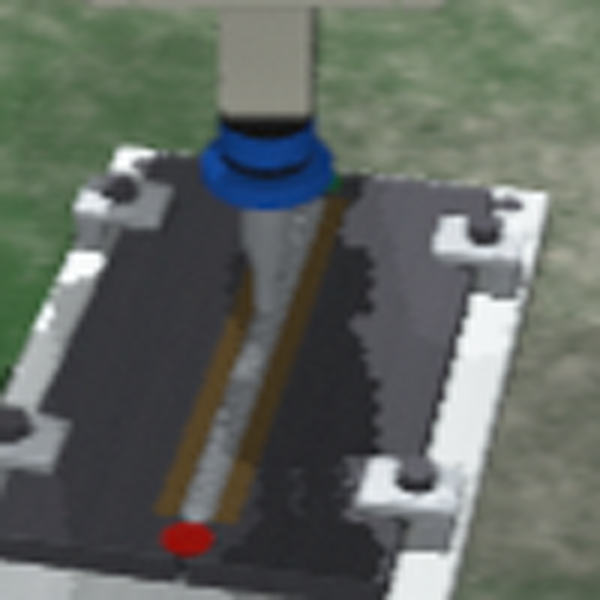

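The picture shows the tip on the bead at about (319,291), at most 1 mm towards +x. I'll bias slightly to -x and carry on.

Emit:
play_rows --pt "-0.0002 0.00375 0 0 0 0" --pt "-0.0002 0.00375 0 0 0 0" --pt "-0.0002 0.00375 0 0 0 0" --pt "-0.0002 0.00375 0 0 0 0" --pt "-0.0001 0.00375 0 0 0 0" --pt "0 0.00375 0 0 0 0" --pt "0 0.00375 0 0 0 0" --pt "0 0.00375 0 0 0 0" --pt "0 0.00375 0 0 0 0" --pt "-0.0001 0.00375 0 0 0 0"

```text
clock: 9.9
tool_pos: [0.5224, 0.0053, 0.1116]
orientation: [-180.0, 0.0, -168.2]
force: [0.2, 0.5, -0.5]
opening: 0.0234
gripper_force: 30.0
```

Emit:
play_rows --pt "0 0.00375 0 0 0 0" --pt "0 0.00375 0 0 0 0" --pt "0 0.00375 0 0 0 0" --pt "0 0.00375 0 0 0 0" --pt "-0.0001 0.00375 0 0 0 0" --pt "0 0.00375 0 0 0 0" --pt "0 0.00375 0 0 0 0" --pt "0 0.00375 0 0 0 0" --pt "0 0.00375 0 0 0 0" --pt "-0.0001 0.00375 0 0 0 0"

```text
clock: 10.9
tool_pos: [0.5222, 0.0353, 0.1115]
orientation: [180.0, -0.0, -168.2]
force: [-0.8, -0.8, -1.0]
opening: 0.0238
gripper_force: 30.0
```

Emit:
play_rows --pt "0 0.00375 0 0 0 0" --pt "0 0.00375 0 0 0 0" --pt "0 0.00375 0 0 0 0" --pt "0 0.00375 0 0 0 0" --pt "0 0.00375 0 0 0 0" --pt "0 0.00375 0 0 0 0" --pt "0 0.00375 0 0 0 0" --pt "0 0.00375 0 0 0 0" --pt "0 0 0 0 0 0" --pt "0 0 0 0 0 0"

```text
clock: 11.9
tool_pos: [0.5222, 0.0591, 0.1116]
orientation: [-180.0, -0.0, -168.2]
force: [-0.2, -0.2, -0.5]
opening: 0.0236
gripper_force: 30.0
```

```bash
python3 - <<'E'
from h import *
a,_=snapshot("side")
o=get_obs();T=o["tool_pos"];print(T,o["orientation"],o["force"])
print("tip exp",proj("side",T-[0,0,.0907]))
cv2.imwrite("pics/end1.png",cv2.resize(a[270:350,265:345],(560,560),interpolation=2))
E
```

```text
[0.52221321 0.05903346 0.11155503] [ 1.79999051e+02 -1.50040436e-03 -1.68184711e+02] [0.39052835 0.40762031 0.01708863]
tip exp [306.35783084 323.62951036]
```

View pics/end1.png

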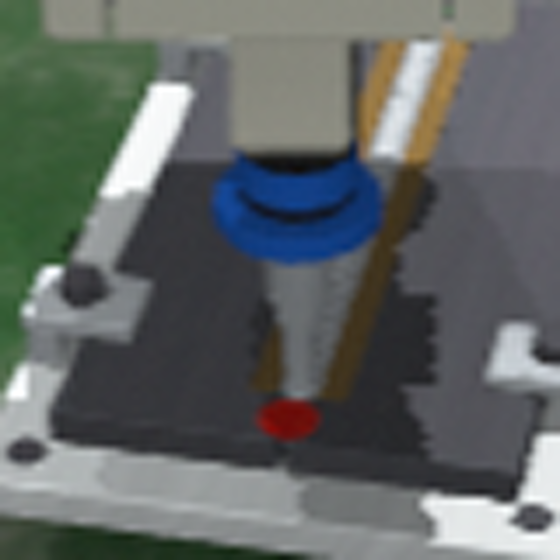

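The tip sits at the bead's red-dot end (308,326), centred. I'll go 2 mm further, lift and return to the hole.

Emit:
play_rows --pt "0 0.0025 0 0 0 0" --pt "0 0 0 0 0 0" --pt "0 0 0.005 0 0 0" --pt "0 0 0.015 0 0 0" --pt "0 0 0.02 0 0 0" --pt "0 0 0.025 0 0 0" --pt "0 0 0.02 0 0 0" --pt "0 0 0.006 0 0 0"

```text
clock: 12.75
tool_pos: [0.5233, 0.0614, 0.1871]
orientation: [180.0, 0.2, -168.2]
force: [0.7, 0.8, -0.8]
opening: 0.0236
gripper_force: 30.0
```

Emit:
play_rows --pt "0.004 -0.02 0 0 0 0" --pt "0.008 -0.04 0 0 0 0" --pt "0.008 -0.04 0 0 0 0" --pt "0.008 -0.04 0 0 0 0" --pt "0.008 -0.04 0 0 0 0" --pt "0.008 -0.04 0 0 0 0" --pt "0.008 -0.04 0 0 0 0" --pt "0.008 -0.04 0 0 0 0" --pt "0.008 -0.04 0 0 0 0" --pt "0.008 -0.04 0 0 0 0"

```text
clock: 13.75
tool_pos: [0.583, -0.2443, 0.1842]
orientation: [180.0, -0.0, -168.2]
force: [0.3, -0.1, -1.2]
opening: 0.0233
gripper_force: 30.0
```

Emit:
play_rows --pt "0.006 -0.03 0 0 0 0" --pt "0.004 -0.015 0 0 0 0" --pt "0.0025 -0.006 0 0 0 0" --pt "0 0 0 0 0 0" --pt "0 0 0 0 0 0" --pt "0 0 0 0 0 0"

```text
clock: 14.35
tool_pos: [0.5931, -0.2827, 0.1846]
orientation: [180.0, 0.0, -168.1]
force: [-0.1, 0.3, -1.6]
opening: 0.0236
gripper_force: 30.0
```

```bash
python3 - <<'E'
from h import *
o=get_obs();print(o["tool_pos"],o["orientation"],o["force"],o["opening"])
print((np.array([.593,-.2837,.1007])-o["tool_pos"])/.8)
E
```

```text
[ 0.59308021 -0.28273157  0.18459215] [ 1.79996540e+02  1.32247592e-02 -1.68125287e+02] [-0.0555439   0.32940439 -1.62212545] 0.023640202999621433
[-1.00259125e-04 -1.21053210e-03 -1.04865185e-01]
```

Emit:
play_rows --pt "0 -0.0012 -0.01 0 0 0" --pt "0 0 -0.015 0 0 0" --pt "0 0 -0.015 0 0 0" --pt "0 0 -0.015 0 0 0" --pt "0 0 -0.015 0 0 0" --pt "0 0 -0.012 0 0 0" --pt "0 0 -0.01 0 0 0" --pt "0 0 -0.005 0 0 0" --pt "0 0 -0.002 0 0 0" --pt "0 0 0 0 0 0"

```text
clock: 15.35
tool_pos: [0.5932, -0.2848, 0.1053]
orientation: [-180.0, 0.0, -168.2]
force: [-0.0, -1.0, 0.3]
opening: 0.0235
gripper_force: 30.0
```

Emit:
play_rows --pt "0 0 -0.0015 0 0 0" --pt "0 0 -0.0015 0 0 0" --pt "0 0 -0.001 0 0 0" --pt "0 0 0 0 0 0" --pt "0 0 0 0 0 0"

```text
clock: 15.85
tool_pos: [0.5931, -0.2847, 0.102]
orientation: [-180.0, 0.0, -168.2]
force: [-0.6, -0.1, -0.6]
opening: 0.0235
gripper_force: 30.0
```

Emit:
play_rows --pt "0 0.0005 -0.0006 0 0 0" --pt "0 0.0005 -0.0005 0 0 0" --pt "0 0 -0.0005 0 0 0" --pt "0 0 0 0 0 0" --pt "0 0 0 0 0 0"

```text
clock: 16.35
tool_pos: [0.5931, -0.2839, 0.1007]
orientation: [-180.0, -0.0, -168.2]
force: [0.3, 0.1, -0.2]
opening: 0.0233
gripper_force: 30.0
```

```bash
python3 - <<'E'
from h import *
a,_=snapshot("side");cv2.imwrite("pics/put1.png",cv2.resize(a[150:250,270:400],(780,600),interpolation=2))
o=get_obs();print(o["tool_pos"],o["force"])
E
```

```text
[ 0.5930698  -0.28390855  0.10068091] [-0.52457547  0.02259507 -0.23197547]
```

View pics/put1.png

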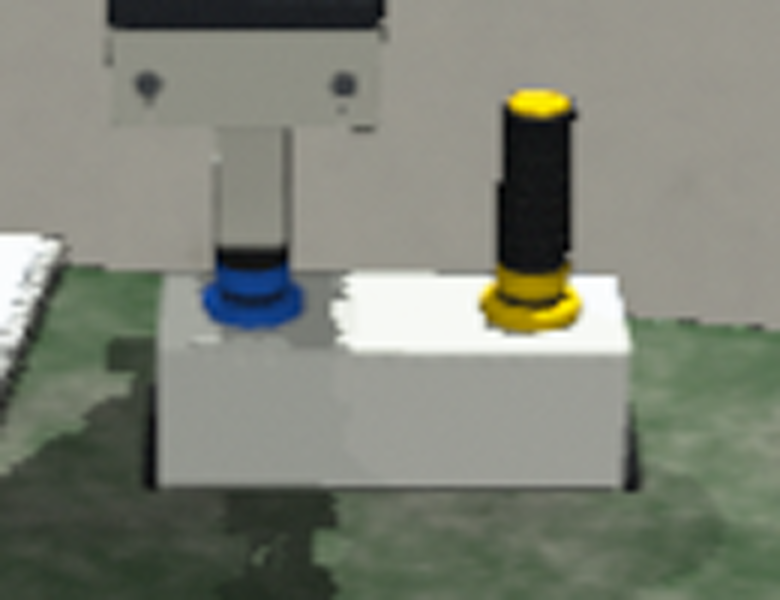

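The collar lies on the block at (312,200) in the side view, level with the yellow one. One slight lowering, then release.

Emit:
play_rows --pt "0 0 -0.0004 0 0 0" --pt "0 0 0 0 0 0" --pt "0 0 0 0 0 0"

```text
clock: 16.7
tool_pos: [0.5931, -0.284, 0.1006]
orientation: [-180.0, 0.0, -168.2]
force: [-0.7, 0.7, 2.6]
opening: 0.0233
gripper_force: 30.0
```

Emit:
play_rows --pt "0 0 0 0 0 0" --pt "0 0 0 0 0 0" --pt "0 0 0 0 0 0" --pt "0 0 0 0 0 0" --pt "0 0 0 0 0 0" --pt "0 0 0 0 0 0" --pt "0 0 0 0 0 0" --pt "0 0 0 0 0 0" --pt "0 0 0 0 0 0" --pt "0 0 0 0 0 0" --gripper 1

```text
clock: 17.7
tool_pos: [0.5931, -0.2839, 0.1004]
orientation: [180.0, -0.0, -168.2]
force: [-0.3, -0.2, -0.9]
opening: 0.0873
gripper_force: 0.0
```

Emit:
play_rows --pt "0 0 0.01 0 0 0" --pt "0 0 0.02 0 0 0" --pt "0 0 0.03 0 0 0" --pt "0 0 0.04 0 0 0" --pt "0 0 0.04 0 0 0" --pt "0 0 0.03 0 0 0" --pt "0 0 0.01 0 0 0" --pt "0 0 0 0 0 0" --pt "0 0 0 0 0 0" --pt "0 0 0 0 0 0"

```text
clock: 18.7
tool_pos: [0.5924, -0.2837, 0.2427]
orientation: [179.9, -0.1, -168.2]
force: [-0.2, 0.3, 0.8]
opening: 0.0877
gripper_force: 0.0
```

```bash
python3 - <<'E'
from h import *
a,_=snapshot("side");cv2.imwrite("pics/done1.png",cv2.resize(a[130:250,270:420],(750,600),interpolation=2))
o=get_obs();print(o["clock"],o["tool_pos"],o["opening"])
E
```

```text
18.75 [ 0.59248361 -0.28373232  0.24280032] 0.08754164733434067
```

View pics/done1.png

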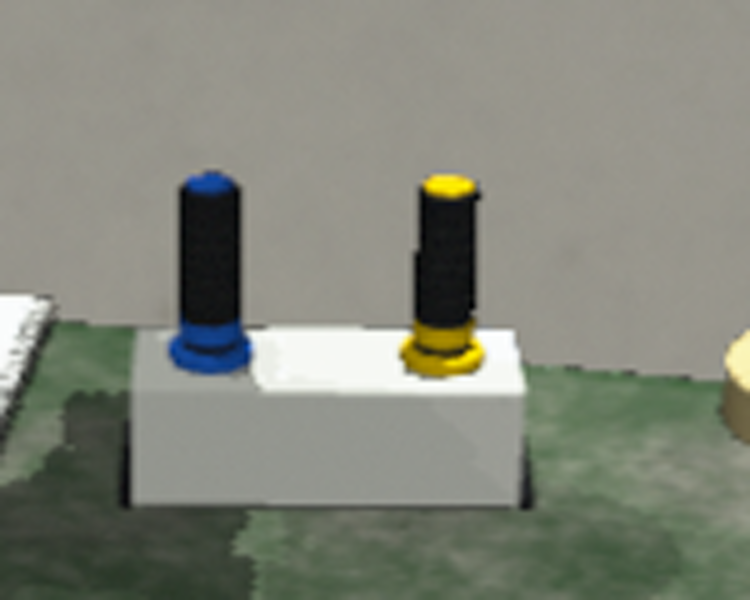

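Both probes stand upright with their collars on the block (blue at side-view column 312, yellow at 359), and the gripper is clear.

```bash
python3 -c "
from plant import *
print(close_job())"
```

```text
the job is handed in; nothing more can be done
None
```

I ran the blue probe along the weld from the green-dot end to the red-dot end at about 3 cm/s, with the tip about 1 mm above the bead and no sign of contact. It is back in its own hole with the collar on the block and released, the yellow probe was not touched, and the job was handed in at about 19 s.

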